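# Load the slip-test rail with a floor plank sample and bin the reject

### The arm

A 6-joint arm with a two-finger parallel gripper is mounted at the origin on the work surface. World frame = base frame: x ahead of the robot, y to its left, z up, the work surface at z = 0. Lengths are in mm, angles in rad, forces in N, time in s.
With the tool pointing down it reaches from about 300 to 775 mm from the base axis. Payload 14.6 kg.
Tool frame: the origin (TCP) lies midway between the tips of the shut fingers; the grasp point (between the pads) lies 19 mm behind it; y points along the fingers, z is the direction in which the jaws open and shut, and the axes are right-handed (so a half turn about y gives the same grasp; the last joint's range is limited). The gripper opens to 94 mm and grips with 3 to 60 N. Pads are 16 mm wide; open, the fingers measure 119 mm over their backs; the gripper's body (75 mm by 177 mm) begins 78 mm behind the grasp point.
Start: joints at [1.18, 0.3, 1.521, -0, 1.321, -0.067], TCP at [174.991, 521.409, 205.446] pointing down, gripper open.
Joint ranges: [-3.03, 3.03], [-0.79, 2.21], [0.23, 2.52], [-1.04, 4.18], [0, 3.07], [-2.55, 2.55]. Speed limits (rad/s): [2.22, 2.22, 2.57, 3.14, 3.14, 3.14].

### API

Orientations are given as [roll, pitch, yaw] about the fixed x, y, z axes, in that order (R = Rz(yaw) Ry(pitch) Rx(roll)).
In Python, from cell import manip gives the robot as it stands.
- The arm moves only by the tool play_rows, never from a script. Its argument "series" is a list of rows, each a list of 3 entries, a list of its own where there are three numbers: the shift along the tool's x, y, z in m, then the turn about the tool's y in rad, then the closure, from 0 (fully open) to 1 (shut). In form: [[[dx, dy, dz], twist, grip], ...]. A call has 1 to 20 rows; each row is the pose to reach, as a shift and turn from the pose measured when the call began, along the tool's axes at that moment; what a row does not reach only later rows make up. A row lasts 1/10 s, in which the tool goes at most 50 mm and 8.59 degrees, less where a joint would pass 70% of its speed; a pose out of reach is approached as far as the arm can. A call with a gripper value outside its range is refused whole. The fingers move at their own pace and stop on an object; "squeeze" is the grip in N (left out, the last holds). Time passes only in rows, so rows that repeat a pose let the fingers close. It gives the time, the measured TCP pose, the force and the opening at its end, in the units of the state.
- manip.read_state(): the state, without advancing time (a new reading comes with each control period).
- manip.camera(name): name is "scene" or "top"; returns the picture (384x512x3 uint8, red, green, blue); there is no depth.
- manip.camera_params(name): a dict with "K" (3x3 intrinsics, pixels), "dist_coeffs" ([k1, k2, p1, p2, k3] as OpenCV has them; the pictures are not rectified), "rvec" (rotation vector, rad) and "tvec" (3), from world to camera coordinates, as OpenCV has them. Camera axes: x right, y down, z forward; pixel columns grow to the right and rows downward; lengths in mm; the calibration is good to about 2 mm. A picture is of the moment at which its call begins. camera_params takes no time and is no camera call.
- manip.sign_off(): hands the job in, once; it reports no verdict.
The state is a dict: "clock": time; "joints": joint angles; "qd": joint speeds; "effort": joint torques, N m; "eef_pos": TCP position; "eef_rot": TCP orientation; "wrist_force": force on the tool from outside, world axes, zero at the start; "moment": the same for the moment, N m; "finger_gap": finger opening in mm.
Only numpy, scipy, OpenCV 4.12 (cv2) and the standard library are available. Lean on these libraries where they do the work, as an engineer would, in place of code of your own. Each camera call takes 0.05 s, during which the arm holds its last target. There are 200 camera calls.

### The job

Two floor plank samples lie on the white board. Put the one with the red dot in the red bin, and lay the unmarked one, wood face up, lengthwise on the narrow sloping rail of the slip-test stand: flat on the rail, centred across it, and pushed down the slope until its lower end sits home against the yellow stop, seated there with one light push of about 6 N (under 3 N does not seat it, over 12 N damages the stop). Let go of everything at the end, and leave the rest of the bench as it is.

Things in the scene. Friction and masses are not known exactly. Their poses are not given: they have to be found in the camera images.
- sample: the good plank sample, a wooden bar 130 x 50 x 15 mm with no mark, lying flat on the board; origin at the centre of its underside, x along its length, z up through its wood face (darker top layer)
- reject: the reject plank sample, the same bar 130 x 50 x 15 mm with a red dot (38 mm across) in the middle of its top; origin at the centre of its underside, x along its length, z up
- board: fixed white board 240 (x) x 220 (y) x 8 mm on which the samples and the brass weight lie; origin at the centre of its underside, so its top is 8 mm above the origin
- bin: fixed open red bin for rejects, outside 210 (x) x 150 (y) x 50 mm high, walls and floor 5 mm; origin at the centre of its underside, on the table
- stand: fixed slip-test stand: dark base plate 190 (x) x 85 (y) x 12 mm with two grey posts that carry the sloping rail; origin at the centre of its underside, on the table; its x runs the way the rail climbs
- rail: fixed narrow rail on the stand, 120 mm long, 30 mm wide, sloping at 0.38 rad (22 degrees). Origin on its top surface, in the middle of the low end, at the stop's face, 62 mm above the table; x points up the slope along the rail, y level across it, z square off its top. Its black rubber top holds a sample where it is put: it will not slide down by itself
- stop: fixed yellow stop plate at the low end of the rail, 44 mm wide, standing 10 mm above the rail's top; its face is the plane x = 0 of the rail and its origin and axes are those of the rail
- weight: brass weight, 40 mm across, 52 mm high with a knob, standing on the board beyond the samples; leave alone; origin at the centre of its underside
- reference: dark wooden reference block 130 x 50 x 15 mm lying on the table towards the far side; leave alone; origin at the centre of its underside
- cleaner: white bottle with blue cap, 56 mm across, 150 mm high; leave alone; origin at the centre of its underside
- brush: brush 170 mm long lying at the right-hand side; leave alone; origin at its underside
- screwdriver: screwdriver 180 mm long lying at the left-hand side; leave alone; origin at its underside
- cup: white cup, 72 mm across, 85 mm high, standing at the right-hand side; leave alone; origin at the centre of its underside

How it is judged (in metres and radians):
On the way:
1. the unmarked sample, lying along the rail, is pushed against the stop with at least 3 N (contact force between sample and stop above 3 N and angle between the x axis of sample and the x axis of rail, either way round below 0.12 rad and distance between sample and rail below 0.072 m), for 0.05 s.
At the end, for the whole second after the job is handed in: the unmarked sample rests, face up, on the rail: lower end within 2.5 mm of the stop, centred within 7 mm, in line within 0.08 rad and flat on the rail within 0.06 rad; the sample with the red dot rests inside the bin (x of sample in the frame of rail between 0.062 and 0.0675 m and y of sample in the frame of rail between -0.007 and 0.007 m and z of sample in the frame of rail between -0.003 and 0.003 m and angle between the x axis of sample and the x axis of rail, either way round below 0.08 rad and angle between the z axis of sample and the z axis of rail, either way round below 0.06 rad and angle between sample's own z axis and vertical below 0.6 rad and linear speed of each of sample, reject below 0.01 m/s and x of reject in the frame of bin between -0.1 and 0.1 m and y of reject in the frame of bin between -0.07 and 0.07 m and z of reject in the frame of bin below 0.04 m); the robot touches nothing.
It fails at once if the stop is rammed (more than 12 N) (contact force between sample and stop above 12 N).
It fails at once if another thing on the bench is moved by more than 20 mm (distance of any of weight, reference, cleaner, brush, screwdriver, cup from where it was at the start of the episode above 0.02 m).
It also fails if it takes over 67 s, if anything falls off the work surface, if the arm or the gripper's body presses on something with over 40 N, if the wrist force passes 120 N, or if a joint passes its speed limit or range.

## Working session

There is one attempt and no reset: what is moved stays moved. The work goes in short steps, Python scripts to look and compute and a tool call to move; the robot and the scene stay as the last step left them, time stands still between calls to the robot, and variables do not carry over. Pictures are saved under pics/ and viewed, about 8 in all and at most 12, crops included, and the job is handed in when it is done.

Besides the shell and the picture viewer there is one more tool, called after "Call:" as name(argument=value, ...) on one line, values as JSON. play_rows: Moves the arm, as the interface text tells. Its arguments: {"type":"object","properties":{"series":{"type":"array","items":{"type":"array"}},"squeeze":{"type":"number"}},"required":["series"]}

```bash
mkdir -p pics; ls
python3 - <<'E'
from cell import manip
import cv2
print(manip.read_state())
for n in("scene","top"):
    cv2.imwrite(f"pics/{n}0.png",manip.camera(n)[:,:,::-1]); print(manip.camera_params(n))
E
```

```text
pics
{'clock': 0.0, 'joints': array([ 1.18038851e+00,  3.00472146e-01,  1.52160506e+00, -2.36963800e-05,
        1.32068194e+00, -6.66136099e-02]), 'qd': array([-2.91141655e-04,  1.93290271e-05,  2.44434932e-04,  2.03799102e-04,
       -8.27320018e-04,  2.46673498e-03]), 'effort': array([ 1.69589268e-03, -5.31794500e+01, -3.52741814e+01,  7.09352433e-02,
        2.43516272e-02, -1.14647382e-04]), 'eef_pos': array([174.90448886, 521.16484718, 204.87560814]), 'eef_rot': array([-1.57196176e+00,  5.47457547e-05, -3.23788361e-01]), 'wrist_force': array([-0.40956363,  0.24184968,  0.29191199]), 'moment': array([-0.03613833, -0.01960572,  0.04135487]), 'finger_gap': 93.77065195699976}
{'K': array([[383.33727611,   0.        , 251.27641274],
       [  0.        , 383.33727611, 194.67863612],
       [  0.        ,   0.        ,   1.        ]]), 'dist_coeffs': array([0.0417836, 0.       , 0.       , 0.       , 0.       ]), 'rvec': array([ 1.28752595,  2.00054389, -1.0942026 ]), 'tvec': array([ 246.52416546, -222.57283055, 1690.07873205])}
{'K': array([[413.3177085 ,   0.        , 257.86786231],
       [  0.        , 413.3177085 , 194.61051307],
       [  0.        ,   0.        ,   1.        ]]), 'dist_coeffs': array([0.01109133, 0.        , 0.        , 0.        , 0.        ]), 'rvec': array([ 2.17696918, -2.21493484,  0.06955131]), 'tvec': array([   5.85835872,  553.91614304, 1300.42446131])}
```

View pics/scene0.png

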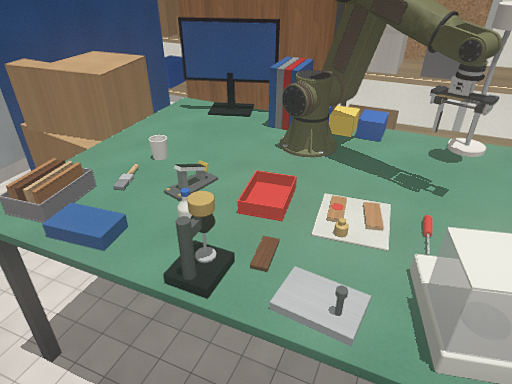

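View pics/top0.png

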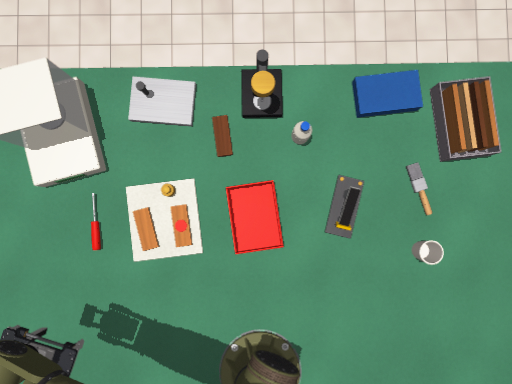

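The top view shows the unmarked sample at px (146,229) and the red-dot reject at (181,226). The bin is at (255,217), and the stand at (345,206) has its yellow stop at (344,226). Next I'll segment these.

```bash
cat > h.py <<'E'
from cell import manip
import cv2, numpy as np
def back(name,px,z):
    p=manip.camera_params(name);R,_=cv2.Rodrigues(p["rvec"]);t=p["tvec"]
    u=cv2.undistortPoints(np.array(px,float).reshape(-1,1,2),p["K"],p["dist_coeffs"]).reshape(-1,2)
    d=np.c_[u,np.ones(len(u))]@R; c=-R.T@t
    return c+d*((z-c[2])/d[:,2])[:,None]
def proj(name,P):
    p=manip.camera_params(name)
    return cv2.projectPoints(np.array(P,float).reshape(-1,1,3),p["rvec"],p["tvec"],p["K"],p["dist_coeffs"])[0].reshape(-1,2)
def rect(name,mask,z):
    n,l,s,_=cv2.connectedComponentsWithStats(mask.astype(np.uint8))
    out=[]
    for i in range(1,n):
        if s[i,4]<25: continue
        ys,xs=np.where(l==i); P=back(name,np.c_[xs,ys],z)[:,:2].astype(np.float32)
        (c,wh,a)=cv2.minAreaRect(P); 
        if wh[0]<wh[1]: wh=wh[::-1];a+=90
        out.append((np.round(c,1),np.round(P.mean(0),1),np.round(wh,1),round((a+90)%180-90,1),s[i,4]))
    return out
E
python3 - <<'E'
from h import *
im=cv2.imread("pics/top0.png");hsv=cv2.cvtColor(im,cv2.COLOR_BGR2HSV);H,S,V=cv2.split(hsv)
def box(m,x0,x1,y0,y1):
    k=np.zeros_like(m);k[y0:y1,x0:x1]=1;return m&(k>0)
print("samples",*rect("top",box((S>100)&(V>60)&((H<25)|(H>175)),130,196,200,258),23),sep="\n")
print("red",*rect("top",box((H<3)|(H>176),165,196,205,245)&(S>200),23),sep="\n")
print("board",rect("top",box((S<60)&(V>150),115,210,170,270),8))
print("bin outer",rect("top",box((S>180)&((H<4)|(H>176)),220,290,170,260),50))
print("base",rect("top",box(S<90,320,370,165,245),12))
print("rubber",rect("top",box((V<40)&(S<120),330,365,175,235),85))
print("yellow",rect("top",box((H>18)&(H<32)&(S>150)&(V>120),330,365,215,240),70))
print("weight",rect("top",box((H>15)&(H<30)&(S>120),155,180,180,200),45))
cv2.imwrite("pics/s1.png",np.hstack([cv2.resize(im[160:250,315:380],None,fx=6,fy=6,interpolation=cv2.INTER_CUBIC)[:540],cv2.resize(im[170:260,125:190],None,fx=6,fy=6,interpolation=cv2.INTER_CUBIC)]))
E
```

```text
samples
(array([461. , 240.1]), array([461. , 240.1], dtype=float32), array([129.1,  50.2]), 7.7, np.int32(659))
(array([452.5, 351.9]), array([452.4, 351.8], dtype=float32), array([129.4,  51.1]), 14.4, np.int32(672))
red
board [(array([480.5, 297.4]), array([484.8, 297.4], dtype=float32), array([241.6, 222.1]), 6.1, np.int32(3700))]
bin outer [(array([484.6,   9. ]), array([484. ,   9.3], dtype=float32), array([208.2, 149.4]), 7.4, np.int32(3257))]
base [(array([ 512.8, -278.9]), array([ 514.2, -278.5], dtype=float32), array([190.2,  87.2]), -15.0, np.int32(1512))]
rubber [(array([ 508.9, -277.5]), array([ 509.2, -277.9], dtype=float32), array([111.2,  24.7]), -20.1, np.int32(303))]
yellow [(array([ 451.3, -260.3]), array([ 450.3, -259.8], dtype=float32), array([46.2, 15.5]), 75.0, np.int32(63))]
weight [(array([573. , 275.6]), array([572.5, 276.3], dtype=float32), array([37.4, 34.3]), 89.0, np.int32(129))]
```

View pics/s1.png

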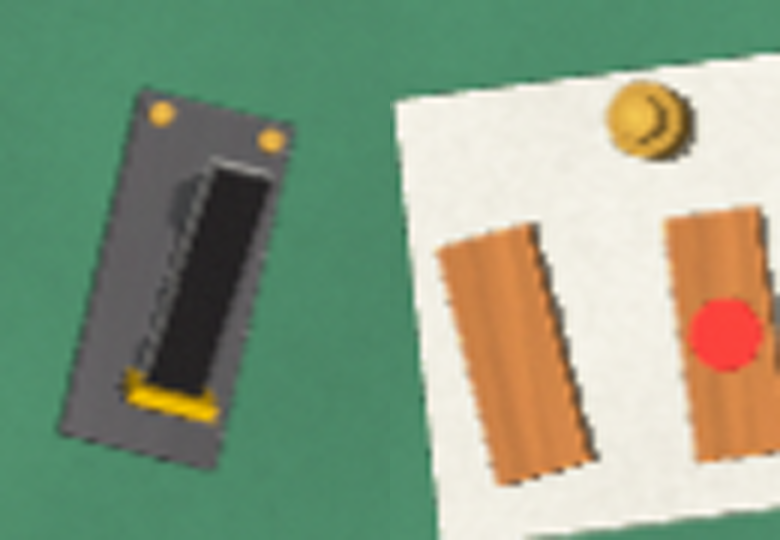

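The close-up crop shows both samples cleanly. The rubber's corners are at crop px (150,387), (203,394), (214,165) and (271,178), and the yellow stop lies across its low end. The tool can only twist about the vertical, so the sample will have to pivot in a light grip to lie on the slope. Next I'll fit the rail pose and work out the first move.

```bash
cat >> h.py <<'E'
def go(P,yaw):
    s=manip.read_state();from_=s["eef_pos"]
    from scipy.spatial.transform import Rotation as Ro
    R=Ro.from_euler("xyz",s["eef_rot"]).as_matrix()
    y=np.arctan2(R[1,0],R[0,0])
    print("t",round(s["clock"],2),"pos",np.round(from_,1),"yaw",round(y,4),"gap",round(s["finger_gap"],1),"F",np.round(s["wrist_force"],1),"shift",np.round(R.T@(np.array(P)-from_)/1e3,4),"twist",round(-(yaw-y),4))
E
python3 - <<'E'
from h import *
from scipy.optimize import least_squares
c=np.array([[150,387],[203,394],[271,178],[214,165]])/6+[315,160]-.42
a=.38
def pts(p):
    x=np.array([0,0,120,120.]);y=np.array([15,-15,-15,15.])
    return np.c_[p[0]+x*np.cos(a)*np.cos(p[2])-y*np.sin(p[2]),p[1]+x*np.cos(a)*np.sin(p[2])+y*np.cos(p[2]),62+x*np.sin(a)]
f=lambda p:(proj("top",pts(p))-c).ravel()
r=least_squares(f,[455,-260,-.26]);print(r.x,r.fun.round(2))
r2=least_squares(lambda p:f([*p,-.262]),[455,-260]);print(r2.x,r2.fun.round(2))
# in stand frame
for q in (r.x[:2],r2.x):
    d=q-[512.8,-278.9];print(d@[np.cos(.262),-np.sin(.262)],d@[np.sin(.262),np.cos(.262)])
go([461,240,90],.134)
E
```

```text
[ 4.54668740e+02 -2.65585744e+02 -2.35629846e-01] [-0.33 -0.48  0.43  0.48  0.15  0.01 -0.24 -0.01]
[ 455.04111794 -264.11740261] [-0.78 -0.72 -0.08  0.49  0.59  0.25  0.25 -0.03]
-59.59602906839267 -2.1968488939446247
-59.61667796856971 -0.6821659514990634
t 0.1 pos [174.9 521.2 204.9] yaw -0.3238 gap 94.1 F [ 0.3 -0.  -0.1] shift [ 0.3607  0.1151 -0.1754] twist -0.4578
```

Call:
play_rows(series=[[[0.361,0.115,-0.175],-0.458,0.2],[[0.361,0.115,-0.175],-0.458,0.2],[[0.361,0.115,-0.175],-0.458,0.2],[[0.361,0.115,-0.175],-0.458,0.2],[[0.361,0.115,-0.175],-0.458,0.2],[[0.361,0.115,-0.175],-0.458,0.2],[[0.361,0.115,-0.175],-0.458,0.2],[[0.361,0.115,-0.175],-0.458,0.2],[[0.361,0.115,-0.175],-0.458,0.2],[[0.361,0.115,-0.175],-0.458,0.2],[[0.361,0.115,-0.175],-0.458,0.2],[[0.361,0.115,-0.175],-0.458,0.2]], squeeze=15)

```text
clock: 1.3
eef_pos: [460.9, 241.0, 90.3]
eef_rot: [-1.572, 0.0, 0.135]
wrist_force: [0.3, -0.2, 0.3]
finger_gap: 75.4
```

```bash
python3 -c "
from h import *
go([461,240,12],.134)"
```

```text
t 1.3 pos [460.9 241.   90.3] yaw 0.135 gap 75.4 F [ 0.3 -0.2  0.3] shift [-0.      0.0783 -0.0009] twist 0.001
```

Call:
play_rows(series=[[[0,0.03,-0.001],0,0.2],[[0,0.06,-0.001],0,0.2],[[0,0.077,-0.001],0,0.2],[[0,0.077,-0.001],0,0.2],[[0,0.077,-0.001],0,0.2],[[0,0.077,-0.001],0,0.7],[[0,0.077,-0.001],0,0.7],[[0,0.077,-0.001],0,0.7],[[0,0.077,-0.001],0,0.7],[[0,0.077,-0.001],0,0.7],[[0,0.077,-0.001],0,0.7],[[0,0.05,-0.001],0,0.7],[[0,0.01,-0.001],0,0.7],[[0,-0.02,-0.001],0,0.7],[[0,-0.02,-0.001],0,0.7],[[0,-0.02,-0.001],0,0.7]])

```text
clock: 2.9
eef_pos: [461.1, 240.0, 110.3]
eef_rot: [-1.571, -0.0, 0.135]
wrist_force: [0.5, -0.3, -1.0]
finger_gap: 49.6
```

```bash
python3 -c "
from h import *
go([484.6,9,110],.13)
cv2.imwrite('pics/g1.png',cv2.resize(manip.camera('scene')[90:270,290:450,::-1],None,fx=4,fy=3.3))"
```

```text
t 2.9 pos [461.1 240.  110.3] yaw 0.1349 gap 49.6 F [ 0.5 -0.3 -1. ] shift [-0.0078  0.0005 -0.232 ] twist 0.0049
```

Held: the gap is 49.6 mm and the weight about 1 N. On to the bin.

Call:
play_rows(series=[[[-0.008,0,-0.232],0.005,0.7],[[-0.008,0,-0.232],0.005,0.7],[[-0.008,0,-0.232],0.005,0.7],[[-0.008,0,-0.232],0.005,0.7],[[-0.008,0,-0.232],0.005,0.7],[[-0.008,0,-0.232],0.005,0.7],[[-0.008,0,-0.232],0.005,0.7],[[-0.008,0.04,-0.232],0.005,0.7],[[-0.008,0.08,-0.232],0.005,0.7],[[-0.008,0.098,-0.232],0.005,0.7],[[-0.008,0.098,-0.232],0.005,0.7],[[-0.008,0.098,-0.232],0.005,0.3],[[-0.008,0.098,-0.232],0.005,0.3],[[-0.008,0.098,-0.232],0.005,0.3],[[-0.008,0.098,-0.232],0.005,0.3],[[-0.008,0.05,-0.232],0.005,0.3],[[-0.008,0.0,-0.232],0.005,0.3],[[-0.008,0.0,-0.232],0.005,0.3],[[-0.008,0.0,-0.232],0.005,0.3]])

```text
clock: 4.85
eef_pos: [484.3, 8.8, 110.7]
eef_rot: [-1.572, -0.001, 0.13]
wrist_force: [-0.0, 0.0, 0.0]
finger_gap: 65.8
```

```bash
python3 -c "
from h import *
go([452.5,351.9,90],.251)"
```

```text
t 4.85 pos [484.3   8.8 110.7] yaw 0.1299 gap 65.8 F [-0.  0.  0.] shift [0.0129 0.0202 0.3444] twist -0.1211
```

Call:
play_rows(series=[[[0.023,0.02,0.347],-0.121,0.2],[[0.023,0.02,0.347],-0.121,0.2],[[0.023,0.02,0.347],-0.121,0.2],[[0.023,0.02,0.347],-0.121,0.2],[[0.023,0.02,0.347],-0.121,0.2],[[0.023,0.02,0.347],-0.121,0.2],[[0.023,0.02,0.347],-0.121,0.2],[[0.023,0.02,0.347],-0.121,0.2],[[0.023,0.02,0.347],-0.121,0.2],[[0.023,0.02,0.347],-0.121,0.2],[[0.023,0.02,0.347],-0.121,0.2]])

```text
clock: 5.95
eef_pos: [462.5, 354.6, 90.0]
eef_rot: [-1.573, -0.0, 0.249]
wrist_force: [-0.5, 0.5, 0.1]
finger_gap: 75.4
```

```bash
python3 -c "
from h import *
go([462.2,354.4,11],.251)
im=manip.camera('top')[180:260,120:290,::-1]
cv2.imwrite('pics/g2.png',cv2.resize(im,None,fx=4.5,fy=4.5))"
```

```text
t 5.95 pos [462.5 354.6  90. ] yaw 0.2494 gap 75.4 F [-0.5  0.5  0.1] shift [-0.0003  0.079   0.    ] twist -0.0016
```

View pics/g2.png

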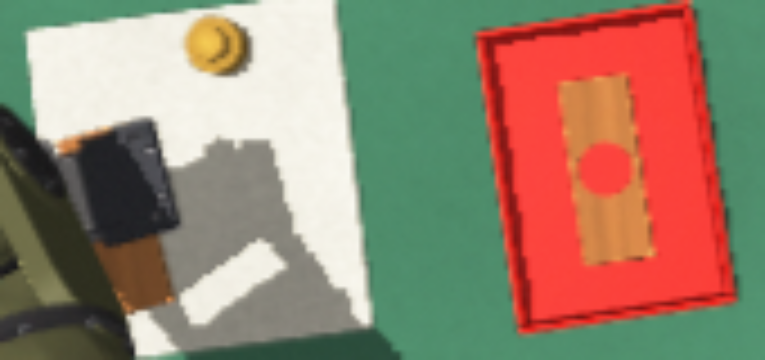

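The reject lies flat in the bin, centred at crop px (605,170), and the gripper is above the unmarked sample. Next I'll grasp it.

Call:
play_rows(series=[[[0,0.03,0],-0.002,0.2],[[0,0.06,0],-0.002,0.2],[[0,0.079,0],-0.002,0.2],[[0,0.079,0],-0.002,0.2],[[0,0.079,0],-0.002,0.2],[[0,0.079,0],-0.002,0.7],[[0,0.079,0],-0.002,0.7],[[0,0.079,0],-0.002,0.7],[[0,0.079,0],-0.002,0.7],[[0,0.079,0],-0.002,0.7],[[0,0.079,0],-0.002,0.7],[[0,0.05,0],-0.002,0.7],[[0,0.01,0],-0.002,0.7],[[0,-0.03,0],-0.002,0.7],[[0,-0.06,0],-0.002,0.7],[[0,-0.06,0],-0.002,0.7],[[0,-0.06,0],-0.002,0.7]])

```text
clock: 7.7
eef_pos: [462.3, 354.7, 149.8]
eef_rot: [-1.573, -0.0, 0.251]
wrist_force: [-0.3, -0.0, -2.0]
finger_gap: 49.8
```

```bash
python3 -c "
from h import *
# sample centre at rail x=72; grasp 10 further up
a=.38;s=78
p=np.array([454.8,-263.4])+s*np.cos(a)*np.array([np.cos(.262),-np.sin(.262)]);print(p, 62+s*np.sin(a))
go([*p,150],-.262)"
```

```text
[ 524.76388769 -282.16181133] 90.93179661421264
t 7.7 pos [462.3 354.7 149.8] yaw 0.2514 gap 49.8 F [-0.3 -0.  -2. ] shift [-0.0979  0.0008 -0.6324] twist 0.5134
```

Call:
play_rows(series=[[[-0.095,0,-0.632],0.513,0.7],[[-0.095,0,-0.632],0.513,0.7],[[-0.095,0,-0.632],0.513,0.7],[[-0.095,0,-0.632],0.513,0.7],[[-0.095,0,-0.632],0.513,0.7],[[-0.095,0,-0.632],0.513,0.7],[[-0.095,0,-0.632],0.513,0.7],[[-0.095,0,-0.632],0.513,0.7],[[-0.095,0,-0.632],0.513,0.7],[[-0.095,0,-0.632],0.513,0.7],[[-0.095,0,-0.632],0.513,0.7],[[-0.095,0,-0.632],0.513,0.7],[[-0.095,0,-0.632],0.513,0.7],[[-0.095,0,-0.632],0.513,0.7],[[-0.095,0,-0.632],0.513,0.7],[[-0.095,0,-0.632],0.513,0.7],[[-0.095,0,-0.632],0.513,0.7]])

```text
clock: 9.4
eef_pos: [527.6, -279.7, 150.5]
eef_rot: [-1.572, -0.001, -0.26]
wrist_force: [0.5, -0.2, -1.9]
finger_gap: 49.8
```

```bash
python3 -c "
from h import *
go([526.5,-282.7,150],-.262)
a=cv2.resize(manip.camera('top')[150:250,300:400,::-1],None,fx=4,fy=4)
b=cv2.resize(manip.camera('scene')[110:210,130:230,::-1],None,fx=4,fy=4)
cv2.imwrite('pics/g3.png',np.hstack([a,b]))"
```

```text
t 9.4 pos [ 527.6 -279.7  150.5] yaw -0.2602 gap 49.8 F [ 0.5 -0.2 -1.9] shift [-0.0003  0.0005 -0.0031] twist 0.0018
```

View pics/g3.png

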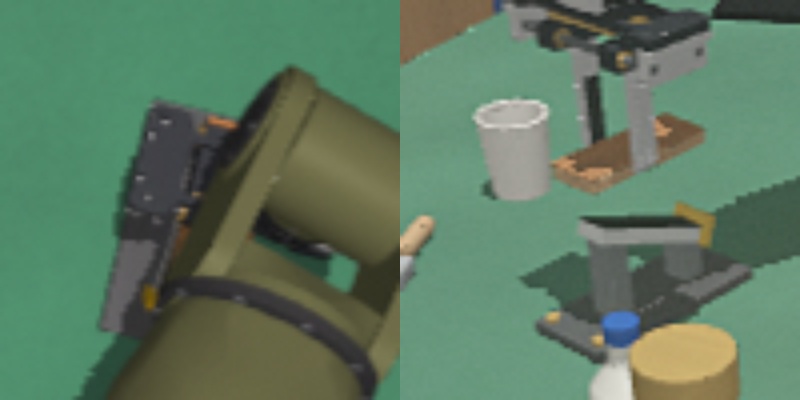

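The sample hangs level above the rail, with the rail's high end at right-hand px (590,225) and the stop at (690,215). I'll lower it to just above first contact, then ease the grip and let it pivot.

Call:
play_rows(series=[[[0,0.015,-0.003],0.002,0.7],[[0,0.03,-0.003],0.002,0.7],[[0,0.037,-0.003],0.002,0.7],[[0,0.037,-0.003],0.002,0.7],[[0,0.037,-0.003],0.002,0.7]])

```text
clock: 10.0
eef_pos: [527.0, -283.1, 113.9]
eef_rot: [-1.572, -0.001, -0.262]
wrist_force: [-0.2, 0.1, -1.0]
finger_gap: 49.7
```

Call:
play_rows(series=[[[0,0,0],0,0.7],[[0,0,0],0,0.7],[[0,0.001,0],0,0.7],[[0,0.002,0],0,0.7],[[0,0.003,0],0,0.7],[[0,0.004,0],0,0.7],[[0,0.005,0],0,0.7],[[0,0.006,0],0,0.7],[[0,0.007,0],0,0.7],[[0,0.008,0],0,0.7],[[0,0.008,0],0,0.7]], squeeze=5)

```text
clock: 11.1
eef_pos: [527.0, -283.1, 105.7]
eef_rot: [-1.572, -0.001, -0.262]
wrist_force: [0.0, 0.4, -0.5]
finger_gap: 49.6
```

```bash
python3 -c "
from h import *
go([526.5,-282.7,96],-.262)
b=cv2.resize(manip.camera('scene')[140:200,160:240,::-1],None,fx=8,fy=8,interpolation=cv2.INTER_CUBIC)
cv2.imwrite('pics/g4.png',b)"
```

```text
t 11.1 pos [ 527.  -283.1  105.7] yaw -0.2624 gap 49.6 F [ 0.   0.4 -0.5] shift [-0.0006  0.0097  0.0003] twist -0.0004
```

View pics/g4.png

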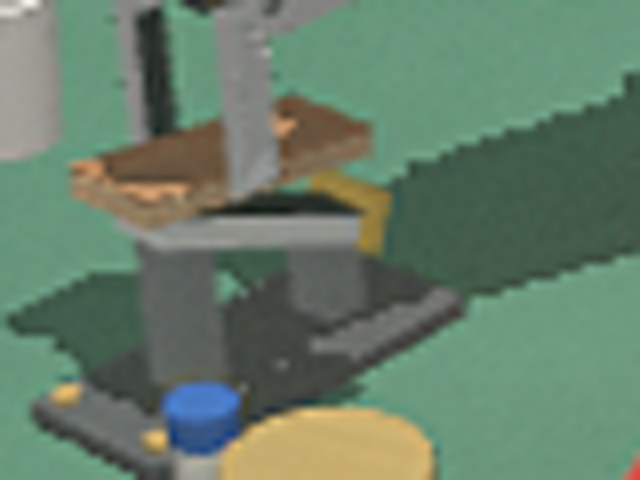

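The sample's upper end is on the rail's high edge near px (140,225), its low end is still above the stop, and forces are small. I'll keep lowering.

Call:
play_rows(series=[[[0,0.001,0],0,0.7],[[0,0.002,0],0,0.7],[[0,0.003,0],0,0.7],[[0,0.004,0],0,0.7],[[0,0.005,0],0,0.7],[[0,0.006,0],0,0.7],[[0,0.006,0],0,0.7]])

```text
clock: 11.85
eef_pos: [527.0, -283.1, 99.6]
eef_rot: [-1.572, -0.001, -0.262]
wrist_force: [-0.4, -0.2, -0.6]
finger_gap: 49.9
```

Call:
play_rows(series=[[[0,0.001,0],0,0.7],[[0,0.002,0],0,0.7],[[0,0.003,0],0,0.7],[[0,0.003,0],0,0.7]])

```text
clock: 12.25
eef_pos: [527.0, -283.1, 96.5]
eef_rot: [-1.572, -0.001, -0.262]
wrist_force: [-0.3, -0.6, -0.8]
finger_gap: 49.7
```

```bash
python3 -c "
from h import *
go([526.5,-282.7,96],-.262)
b=cv2.resize(manip.camera('scene')[140:200,160:240,::-1],None,fx=8,fy=8,interpolation=cv2.INTER_CUBIC)
cv2.imwrite('pics/g5.png',b)"
```

```text
t 12.25 pos [ 527.  -283.1   96.5] yaw -0.2623 gap 49.7 F [-0.3 -0.6 -0.8] shift [-0.0006  0.0005  0.0002] twist -0.0003
```

View pics/g5.png

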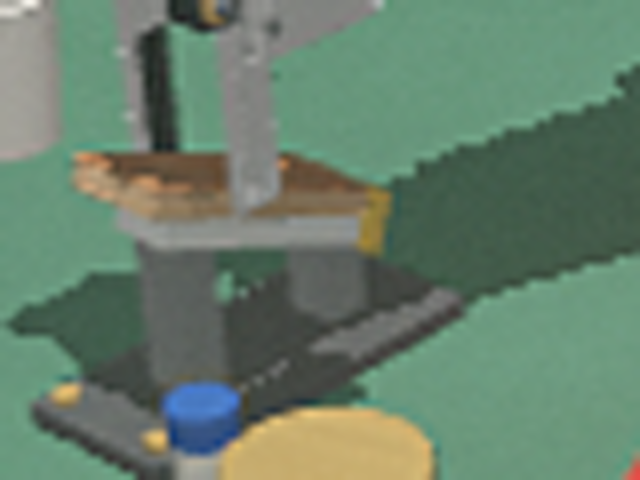

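The sample now lies along the rail, parallel to it, with its low end just short of the yellow stop at about px (375,200). I'll settle it 1 mm, then creep down the slope in the light grip, watching the wrist force.

Call:
play_rows(series=[[[0,0.001,0],0,0.7],[[0,0.001,0],0,0.7],[[0,0.001,0],0,0.7]])

```text
clock: 12.6
eef_pos: [527.2, -283.1, 96.0]
eef_rot: [-1.572, -0.002, -0.262]
wrist_force: [-1.0, 1.0, 5.1]
finger_gap: 50.3
```

Call:
play_rows(series=[[[-0.0005,0.0002,0],0,0.7],[[-0.001,0.0004,0],0,0.7],[[-0.0014,0.0006,0],0,0.7],[[-0.0018,0.0007,0],0,0.7],[[-0.0018,0.0007,0],0,0.7]])

```text
clock: 13.1
eef_pos: [525.4, -282.7, 95.3]
eef_rot: [-1.572, -0.002, -0.262]
wrist_force: [-0.2, -0.4, 2.9]
finger_gap: 49.7
```

Call:
play_rows(series=[[[-0.0005,0.0002,0],0,0.7],[[-0.001,0.0004,0],0,0.7],[[-0.001,0.0004,0],0,0.7]])

```text
clock: 13.4
eef_pos: [524.4, -282.4, 94.9]
eef_rot: [-1.572, -0.002, -0.262]
wrist_force: [0.8, 0.4, 3.1]
finger_gap: 50.1
```

```bash
python3 -c "
from h import *
go([526.5,-282.7,96],-.262)"
```

```text
t 13.4 pos [ 524.4 -282.4   94.9] yaw -0.2624 gap 50.1 F [0.8 0.4 3.1] shift [ 0.0021 -0.0011  0.0003] twist -0.0004
```

Call:
play_rows(series=[[[-0.0005,0.0001,0],0,0.7],[[-0.001,0.0003,0],0,0.7],[[-0.001,0.0003,0],0,0.7]])

```text
clock: 13.7
eef_pos: [523.2, -282.1, 94.4]
eef_rot: [-1.572, -0.001, -0.262]
wrist_force: [-0.9, -0.1, 1.2]
finger_gap: 50.1
```

Call:
play_rows(series=[[[-0.0005,0.0002,0],0,0.7],[[-0.001,0.0004,0],0,0.7],[[-0.001,0.0004,0],0,0.7]])

```text
clock: 14.0
eef_pos: [522.2, -281.8, 93.9]
eef_rot: [-1.572, -0.001, -0.262]
wrist_force: [0.4, -0.4, 1.4]
finger_gap: 49.8
```

```bash
python3 -c "
from h import *
go([526.5,-282.7,96],-.262)"
```

```text
t 14.0 pos [ 522.2 -281.8   93.9] yaw -0.2624 gap 49.8 F [ 0.4 -0.4  1.4] shift [ 0.0044 -0.0021  0.0002] twist -0.0004
```

Call:
play_rows(series=[[[-0.0005,0.0002,0],0,0.7],[[-0.001,0.0004,0],0,0.7],[[-0.001,0.0004,0],0,0.7]])

```text
clock: 14.3
eef_pos: [521.2, -281.5, 93.5]
eef_rot: [-1.572, -0.001, -0.262]
wrist_force: [0.2, 0.3, 2.1]
finger_gap: 50.0
```

Call:
play_rows(series=[[[-0.0005,0.0002,0],0,0.7],[[-0.001,0.0004,0],0,0.7],[[-0.001,0.0004,0],0,0.7]])

```text
clock: 14.6
eef_pos: [520.1, -281.2, 93.1]
eef_rot: [-1.572, -0.001, -0.262]
wrist_force: [0.3, 0.0, 2.1]
finger_gap: 49.9
```

```bash
python3 -c "
from h import *
go([526.5,-282.7,96],-.262)
a=cv2.resize(manip.camera('top')[165:245,315:375,::-1],None,fx=6,fy=6,interpolation=cv2.INTER_CUBIC)
b=cv2.resize(manip.camera('scene')[145:193,170:230,::-1],None,fx=7.3,fy=10,interpolation=cv2.INTER_CUBIC)
cv2.imwrite('pics/g6.png',np.hstack([a,b]))"
```

```text
t 14.6 pos [ 520.1 -281.2   93.1] yaw -0.2624 gap 49.9 F [0.3 0.  2.1] shift [ 0.0065 -0.0029  0.0002] twist -0.0004
```

View pics/g6.png

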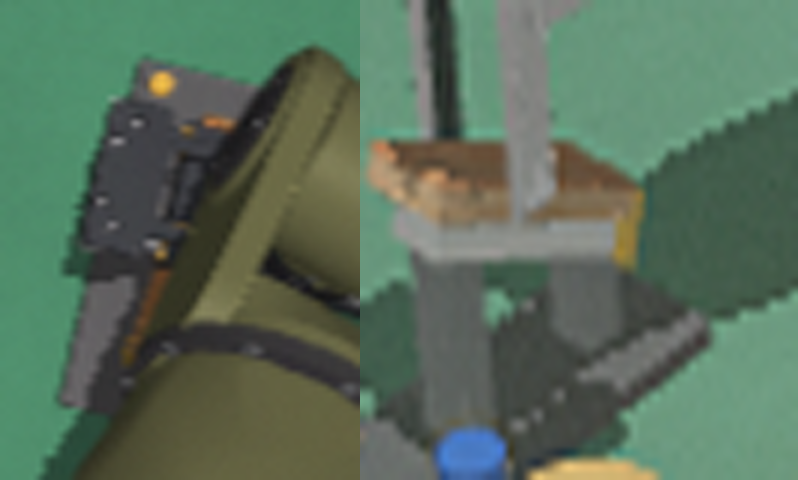

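The sample lies flat, and its low end is about at the stop (right-hand px (625,215)). By geometry about 1 mm remains, so I'll use half-millimetre steps.

Call:
play_rows(series=[[[-0.0005,0.0002,0],0,0.7],[[-0.0005,0.0002,0],0,0.7]])

```text
clock: 14.9
eef_pos: [519.6, -281.1, 92.9]
eef_rot: [-1.572, -0.001, -0.262]
wrist_force: [-0.2, -0.1, 1.3]
finger_gap: 49.8
```

Call:
play_rows(series=[[[-0.0006,0.0002,0],0,0.7],[[-0.0006,0.0002,0],0,0.7]])

```text
clock: 15.1
eef_pos: [519.4, -281.0, 92.8]
eef_rot: [-1.572, -0.002, -0.262]
wrist_force: [3.0, -0.8, 0.8]
finger_gap: 49.7
```

Call:
play_rows(series=[[[-0.0006,0.0002,0],0,0.7],[[-0.0006,0.0002,0],0,0.7]])

```text
clock: 15.3
eef_pos: [519.3, -281.0, 93.0]
eef_rot: [-1.572, -0.004, -0.262]
wrist_force: [5.6, -1.3, 1.9]
finger_gap: 49.6
```

The stop is reached: 5.7 N horizontally, about 6 N along the slope. I'll hold this same push briefly to confirm it's steady.

Call:
play_rows(series=[[[-0.0006,0.0002,0],0,0.7],[[-0.0006,0.0002,0],0,0.7]])

```text
clock: 15.5
eef_pos: [519.3, -280.9, 93.1]
eef_rot: [-1.572, -0.005, -0.262]
wrist_force: [5.0, -1.2, 1.4]
finger_gap: 49.7
```

Call:
play_rows(series=[[[0,0,0],0,0.7],[[0,0,0],0,0.2],[[0,0,0],0,0.2],[[0,0,0],0,0.2],[[0,0,0],0,0.2],[[0,0,0],0,0.2],[[0,-0.01,0],0,0.2],[[0,-0.03,0],0,0.2],[[0,-0.07,0],0,0.2],[[0,-0.12,0],0,0.2],[[0,-0.12,0.05],0,0.2],[[0,-0.12,0.1],0,0.2],[[0,-0.12,0.15],0,0.2],[[0,-0.12,0.2],0,0.2],[[0,-0.12,0.25],0,0.2],[[0,-0.12,0.3],0,0.2],[[0,-0.12,0.3],0,0.2],[[0,-0.12,0.3],0,0.2]])

```text
clock: 17.3
eef_pos: [596.5, 9.9, 213.1]
eef_rot: [-1.573, -0.005, -0.26]
wrist_force: [0.3, -0.1, -0.4]
finger_gap: 75.3
```

Run:
```python
from h import *
from scipy.optimize import least_squares
go([526.5,-282.7,96],-.262)
im=manip.camera('top');sc=manip.camera('scene')
cv2.imwrite('pics/top9.png',im[:,:,::-1])
a=cv2.resize(im[165:245,315:375,::-1],None,fx=6,fy=6,interpolation=cv2.INTER_CUBIC)
b=cv2.resize(sc[145:193,170:230,::-1],None,fx=7.3,fy=10,interpolation=cv2.INTER_CUBIC)
cv2.imwrite('pics/g7.png',np.hstack([a,b]))
# fit sample top outline: mask of wood centroid/axis vs projection
H,S,V=cv2.split(cv2.cvtColor(im[:,:,::-1].copy(),cv2.COLOR_BGR2HSV))
m=((H>3)&(H<17)&(S>110)&(V>70)).astype(np.uint8);k=np.zeros_like(m);k[165:245,320:375]=1;m&=k
def outline(p,x0=0,yaw=-.262,o=(454.8,-263.4)):
    ca,sa=np.cos(.38),np.sin(.38);e=np.array([ca*np.cos(yaw),ca*np.sin(yaw),sa]);f=np.array([-np.sin(yaw),np.cos(yaw),0]);n=np.cross(e,f)
    g=np.cos(p[2])*e+np.sin(p[2])*f;h=np.cross(n,g)
    return [np.array([*o,62])+p[0]*e+p[1]*f+15*n+i*65*g+j*25*h for i,j in((1,1),(1,-1),(-1,-1),(-1,1))]
ys,xs=np.where(m);pc=cv2.minAreaRect(np.c_[xs,ys].astype(np.float32));print(pc,len(xs))
c=cv2.boxPoints(pc)
def f(p):
    q=proj("top",outline(p));
    return np.concatenate([min((np.linalg.norm(q[i]-c,axis=1)) for _ in [0])[None].min(keepdims=True).ravel()[:1] if False else [np.linalg.norm(q[i]-c,axis=1).min()] for i in range(4)])
r=least_squares(f,[65,0,0]);print("rail x,y,ang",r.x.round(3),r.fun.round(2))
```

```text
t 17.3 pos [596.5   9.9 213.1] yaw -0.2603 gap 75.3 F [ 0.3 -0.1 -0.4] shift [ 0.007   0.1176 -0.3005] twist 0.0017
((350.1464538574219, 206.04737854003906), (17.0980167388916, 42.926937103271484), 17.927919387817383) 721
rail x,y,ang [ 6.6458e+01  1.3160e+00 -7.0000e-03] [1.06 0.2  1.14 0.04]
```

View pics/g7.png

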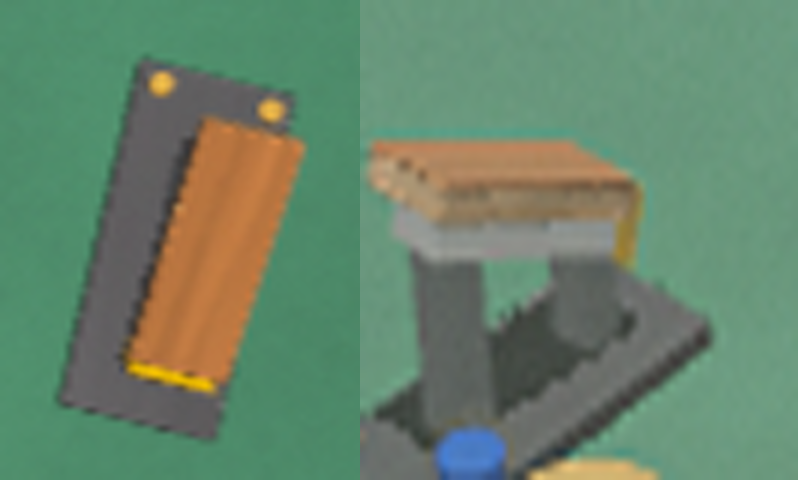

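The sample sits face up on the rail, against the yellow stop (left px (172,378)) and parallel to the rail in the scene view. As a last check of flatness and seating, I'll overlay the ideal seated outline on both views.

Run:
```python
from h import *
yaw=-.262;o=np.array([454.8,-263.4,62]);ca,sa=np.cos(.38),np.sin(.38)
e=np.array([ca*np.cos(yaw),ca*np.sin(yaw),sa]);f=np.array([-np.sin(yaw),np.cos(yaw),0]);n=np.cross(e,f)
out=[]
for nm,(r0,c0) in (("top",(165,315)),("scene",(140,165))):
    im=cv2.resize(manip.camera(nm)[r0:r0+60 if nm=="scene" else r0+60,c0:c0+60][:,:,::-1],None,fx=6.5,fy=6.5,interpolation=cv2.INTER_CUBIC)
    for z in (0,15):
        q=proj(nm,[o+x*e+y*f+z*n for x,y in((0,25),(130,25),(130,-25),(0,-25))])
        q=((q-[c0,r0]+.5)*6.5).astype(np.int32)
        cv2.polylines(im,[q],True,(255,0,0) if z else (255,255,0),1)
    out.append(im)
cv2.imwrite("pics/g8.png",np.hstack(out))
```

```text
(no output)
```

View pics/g8.png

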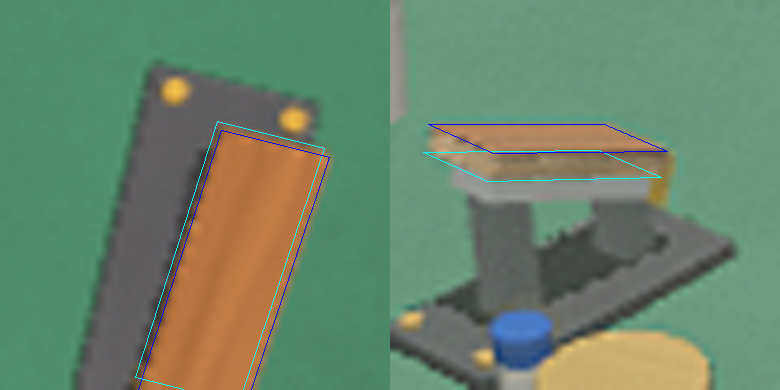

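The ideal outline (blue for the top, cyan for the underside) matches the sample to within a pixel in both views. It is flat, in line and centred within about 2 mm. The gripper is open and clear, so I'll hand in.

```bash
python3 -c "
from cell import manip
print(manip.sign_off())"
```

```text
the job is handed in; nothing more can be done
None
```

The job is handed in at about 17.5 s on the robot's clock, and all my checks passed; sign-off gave no verdict. The red-dot sample is in the middle of the red bin. The unmarked sample lies face up on the rail, against the yellow stop.

- **Placing:** the tool cannot tilt, so I lowered the sample onto the rail in a 5 N grip and let it pivot flat against the slope. I then slid it down to the stop.
- **Push:** the wrist force along the slope was about 6 N, then about 5.3 N while I held it. I could only read it at the end of each move, not continuously. Before contact it was about 1 N or less along the slope.
- **Final position:** the camera fit puts the sample's centre at x ≈ 66.5 mm (65 mm if touching the stop), y ≈ +1.3 mm and about 0.007 rad off line. The camera calibration is only good to about 2 mm. By eye the sample looked about 2 mm off centre to the other side, still well inside the 7 mm limit.
- **Overlay check:** the outline of a perfectly seated sample matched to about a pixel in both views, except the low end, which the top view cropped out.
- **Release:** the gripper was open and clear of everything at the end. I took no final picture of the other bench items, but no move went near them.

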